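# Lock the slotted disc of the toy-car jig with its sliding bar

## Task

Lock the spindle of the toy-car jig, only by pushing with the fingertips: first push the upright stud round until the slot across the disc lines up with the sliding bar, then push the bar by its upright lug gently through the slot until its nose is fully home against the end of the catch block on the far side. Do not grip the lug, do not lift or ram anything, and leave the toy cars, wheels, glue, tools and bowl around it where they are.

Things in the scene. Friction and masses are not known exactly. Their poses are not given: they have to be found in the camera images.
- jig: car jig, fixed to the table: plywood board, x -60 to 165, y -270 to 110, 18 thick. Origin on the table directly below the locking disc's centre, z up. The bar is pushed along its +y. On it along y: bar track, disc (at 0), catch block; at x 71 to 159, y -135 to 15 a low nest with a toy car (top 66 above the table). The jig stands anywhere within some 80 x 150 mm, yawed up to 0.35 rad
- disc_center (a point): point fixed to the jig, on the disc's vertical axis at the disc's top face, 42 above the table; axes as the jig's. The aluminium disc is 100 in diameter and has an open slot 26 wide and 15 deep straight across its middle, flared a little at the mouths (sizes in mm)
- disc_turn (a joint): disc angle, rad, anticlockwise from above. At 0 and at pi the slot is in line with the bar; either will do. The stud stands at this angle from the jig's +x (pi/2: towards the catch; pi: on the -x side). Starts between 0.45 and 2.7, so either way round may be nearer; stops at -0.3 and 3.44. Turns stiffly (0.06 N m, about 2 N at the stud), stays where it is left (sizes in mm)
- disc: the turning disc with its stud; origin on the table, on the disc's axis; axes turn with it: x points from the axis to the stud, y runs along the slot (sizes in mm)
- stud_top (a point): top centre, 85 above the table, of the round upright steel stud by which the disc is turned: 12 diameter, 43 tall, standing on the disc 34 from the disc's axis, at right angles to the slot; axes as the disc's (sizes in mm)
- track_mid (a point): point fixed to the jig at the middle of the dark steel bar track, on its top (44 above the table), centred across; axes as the jig's. The track runs along the jig's y from -258 to -56, is 43 wide, and has a 15 wide gap open along its top in which the bar's lug stands and slides (sizes in mm)
- bar: loose flat steel bar in the track: 20 wide, 10 high, 165 long, 0.2 to 0.4 kg, slides with 1 to 3 N; lips hold it down (2 play). Origin on its underside below the lug, 28 above the table; y points to the disc. Nose starts 8 to 28 short of the disc, whose rim blocks it unless the slot is in line. The last 14 of the nose taper to 8 wide, so about 0.1 rad of misalignment is taken up as it enters
- lug_top (a point): top centre of the upright lug at the bar's tail end, by which the bar is pushed: 10 wide (x), 14 long (y), standing 41 above the track, top 85 above the table; axes as the bar's (sizes in mm)
- bar_nose (a point): middle of the bar's nose tip, on its underside, 158 ahead of the bar's origin along the bar's y (sizes in mm)
- catch_end (a point): fixed point on the inner end wall of the dark steel catch block, 28 above the table, 86 from the disc's axis along the jig's y. The bar is fully home when its nose is against this wall (travel 144 to 164). The block spans the jig's y from 56 to 94, 45 wide, 42 high, open above and towards the disc (sizes in mm)
- nested_car: wooden toy car with black wheels, 110 long (its y), 50 wide, 48 high, standing in the low wooden nest on the jig; origin at the centre of its underside. Leave alone (mm)
- loose_wheel: black toy wheel, 30 diameter, 12 thick, lying flat on the jig's board on the robot's side of the track; origin at the centre of its underside. Leave alone (mm)
- parked_car: darker wooden toy car, 110 x 50 x 48, on the table between robot and jig; origin under its centre. Leave alone (mm)
- glue_bottle: white glue bottle, 52 diameter, 150 high, on the table past the catch end of the jig; origin under its centre. Leave alone (mm)
- car_blank: unpainted wooden car blank, 110 long (its y), 38 wide, 40 high, on the table between robot and jig; origin under its centre. Leave alone (mm)
- screwdriver: screwdriver lying on the table beside the jig, past the catch end; origin under its middle. Leave alone (mm)
- wheel_bowl: steel bowl of black wheels, 150 diameter, 60 high, on the table past the tail end of the jig; origin under its centre. Leave alone (mm)
Mind the look-alikes: they are no part of the job. There is more than one size of the bar; the one meant has the size given above.

How it is judged (in metres and radians):
On the way, in this order (a step that is already met when the one before it is completed fails the run):
1. the disc's slot is in line with the bar (within 0.15 rad) while the bar is still short of the disc (angle between the y axis of disc and the y axis of jig, either way round below 0.15 rad and y of bar_nose in the frame of jig below -0.048 m), for 0.2 s.
2. the bar has been pushed through the slot, home into the catch (y of bar_nose in the frame of jig above 0.08 m and angle between the y axis of disc and the y axis of jig, either way round below 0.12 rad), for 0.2 s.
At the end, for the whole second after the job is handed in: the bar lies at rest through the disc's slot with its nose within 6 mm of the catch block's end wall, the slot in line with it (within 0.12 rad) (all of step 2 and z of bar in the frame of jig between 0.022 and 0.034 m and linear speed of bar below 0.01 m/s); the robot touches nothing.
It fails at once if the bar is lifted (its lug end by more than 8 mm) (z of bar in the frame of jig above 0.036 m).
It fails at once if the bar or the disc with its stud is squeezed or rammed (over 80 N from the fingers) (contact force between the fingers and bar above 80 N or contact force between the fingers and disc above 80 N).
It fails at once if the bar's lug is gripped (its front half and its rear half pressed at the same time) (contact force between the fingers and bar_c2 above 2 N and contact force between the fingers and bar_c3 above 2 N).
It fails at once if a bystander (toy car, blank, wheel, glue bottle, screwdriver, bowl) is moved more than 20 mm (distance of any of nested_car, loose_wheel, parked_car, glue_bottle, car_blank, screwdriver, wheel_bowl from where it was at the start of the episode above 0.02 m).
It also fails if it takes over 54 s, if anything falls off the work surface, if the arm or the gripper's body presses on something with over 40 N, if the wrist force passes 120 N, or if a joint passes its speed limit or range.

## Robot

A 7-joint arm with a two-finger parallel gripper is mounted at the origin on the work surface. World frame = base frame: x ahead of the robot, y to its left, z up, the work surface at z = 0. Lengths are in m, angles in degrees, forces in N, time in s.
With the tool pointing down it reaches from about 0.4 to 0.875 m from the base axis. Payload 6.5 kg.
Tool frame: the origin (TCP) lies midway between the tips of the shut fingers; the grasp point (between the pads) lies 19 mm behind it; z points along the fingers, y is the line along which they close (so a half turn about z gives the same grasp; the last joint's range is limited). The gripper opens to 85 mm and grips with 20 to 120 N. Pads are 22 mm wide; open, the fingers measure 114 mm over their backs; the gripper's body (76 mm by 85 mm) begins 54 mm behind the grasp point. The pads swing forward as they close: fully open they stand 13 mm farther back than shut.
Start: joints at [61.352, 30.733, -0.252, 88.115, 0.149, 61.152, -4.079], TCP at [0.273, -0.59, 0.231] pointing down, gripper open.
Joint ranges: [-154.64, 154.64], [-21.42, 123.67], [-72.66, 72.17], [13.99, 137.28], [-74.86, 254.86], [10.95, 109.41], [-158.01, 158.01]. Speed limits (degrees/s): [136.94, 136.94, 180, 180, 180, 180, 180].

## Interface

Orientations are given as [roll, pitch, yaw] about the fixed x, y, z axes, in that order (R = Rz(yaw) Ry(pitch) Rx(roll)).
In Python, from bench import observe, capture, job_done, find_in gives the robot as it stands.
- The arm moves only by the shell command python3 -m pendant 'ROWS'. ROWS is JSON, a list of rows, each an object with "gripper": the opening, from -1 (shut) to 1 (fully open); "slide": the shift along the tool's x, y, z in units of 60 mm (1.0 is 60 mm), a list of three; "turn": the turn about the tool's z in units of 10 degrees (1.0 is 10 degrees). A call has exactly 10 rows; each row is the pose to reach, as a shift and turn from the pose commanded when the call began, along the tool's axes at that moment; what a row does not reach only later rows make up. A row lasts 1/8 s, in which the tool goes at most 62.5 mm and 10.7 degrees, less where a joint would pass 70% of its speed; a pose out of reach is approached as far as the arm can. A call with a gripper value outside its range is refused whole. The fingers move at their own pace and stop on an object; the grip force is fixed at half the most. Time passes only in rows, so rows that repeat a pose let the fingers close, or fill a call up. It gives the time, the measured TCP pose, the force, the opening and the grip force at its end, in the units of the state.
- observe(): the state, without advancing time (a new reading comes with each control period).
- capture(name): name is "scene" or "top" or "wrist"; returns a dict with "pixels" (480x640x3 uint8, red, green, blue), "fx", "fy", "cx", "cy" (pixels), "view" (4x4, takes a point from world to camera coordinates). Camera axes: x right, y down, z forward; pixel columns grow to the right and rows downward; lengths in m; the calibration is good to about 2 mm. A picture is of the moment at which its call begins. There is no depth.
- job_done(): hands the job in; it is judged then, once.
Trained networks look in a picture, given as the dict that the camera call returned (one of the last four; its "shot" number tells which), for a name from the list of things; names that differ only in an ending like _2 or _b are one class to them, and where a whole thing is asked for, a point or a joint stands for the part that bears it (a point fixed in the world has none). Each returns a list of dicts, best first, with "conf" (0 to 1); they miss things now and then, are a little off and sometimes report something else, mostly with a low value. They report only what shows in the picture. A call takes as long as a camera call. They do not tell look-alikes from the thing itself.
- find_in(picture, query): "rect" ([left, top, width, height] as shares, 0 to 1, of the picture: columns of its width, rows of its height, round what is visible of it).
The state is a dict: "time_s": time; "joints": joint angles; "qd": joint speeds; "joint_efforts": joint torques, N m; "eef_pos": TCP position; "tcp_rot": TCP orientation; "ft_force": force on the tool from outside, world axes, zero at the start; "ft_torque": the same for the moment, N m; "opening": opening from 0.0 (shut) to 1.0 (fully open); "gripper_force": force on a finger pad.
Only numpy, scipy, OpenCV 4.12 (cv2) and the standard library are available. Lean on these libraries where they do the work, as an engineer would, in place of code of your own. Each camera call takes 0.05 s, during which the arm holds its last target. There are 200 camera calls.

## Working session

There is one attempt and no reset: what is moved stays moved. The work goes in short steps, Python scripts to look and compute and a shell command to move; the robot and the scene stay as the last step left them, time stands still between calls to the robot, and variables do not carry over. Pictures are saved under pics/ and viewed, at most 10 in all, crops included, and the job is handed in when it is done.

```bash
mkdir -p pics; ls
cat > h.py <<'E'
import numpy as np, cv2, json
from bench import observe, capture, find_in
def ray(p,u,v,z):
    "pixel -> world point on plane z"
    T=np.linalg.inv(p["view"]); d=T[:3,:3]@np.array([(u-p["cx"])/p["fx"],(v-p["cy"])/p["fy"],1]); o=T[:3,3]
    return o+d*(z-o[2])/d[2]
def proj(p,X):
    c=(np.array(p["view"])@np.append(X,1))[:3]; return np.array([p["fx"]*c[0]/c[2]+p["cx"],p["fy"]*c[1]/c[2]+p["cy"]])
def save(p,n,crop=None,s=1):
    im=p["pixels"][...,::-1]
    if crop: x,y,w,h=crop; im=im[y:y+h,x:x+w]
    cv2.imwrite("pics/"+n+".png",cv2.resize(im,None,fx=s,fy=s,interpolation=cv2.INTER_CUBIC))
E
python3 - <<'E'
from h import *
print(observe())
p=capture("top"); save(p,"top1",s=1.25)
q=capture("scene"); save(q,"scene1")
np.set_printoptions(precision=3,suppress=True)
for n,p in(("top",p),("scene",q)):
    print(n,p["fx"],np.linalg.inv(p["view"])[:3,3])
    for k in ["disc","stud_top","lug_top","bar","track_mid","catch_end","nested_car"]:
        for r in find_in(p,k)[:3]:
            l,t,w,h=r["rect"]; print(k,round(r["conf"],2),np.round([l*640,t*480,(l+w)*640,(t+h)*480]))
E
```

```text
pics
{'time_s': 0.0, 'joints': array([61.35287361, 30.77870479, -0.25398166, 88.17022378,  0.14913892,
       61.15307672, -4.08086322]), 'qd': array([ 0.04441871, -0.08464339, -0.0431489 ,  0.01071344,  0.10503864,
       -0.02590542,  0.02917042]), 'joint_efforts': array([-7.05389812e-05, -5.83420694e+01,  1.04845393e+00, -2.59102982e+01,
        1.22612121e-02,  9.60964069e-03,  2.92133507e-05]), 'eef_pos': array([ 0.27291261, -0.58922944,  0.23040273]), 'tcp_rot': array([-1.79898620e+02,  7.77088097e-03,  2.48566654e+01]), 'ft_force': array([-0.47673487, -0.3048145 , -0.42979699]), 'ft_torque': array([-0.02996542, -0.00624716, -0.03929562]), 'gripper_force': 0.0, 'opening': 0.9991891944036622}
top 591.9679798898771 [0.401 0.005 1.234]
disc 0.77 [260. 196. 310. 243.]
disc 0.49 [439. 166. 515. 241.]
stud_top 0.89 [263. 196. 313. 242.]
lug_top 0.81 [164. 335. 236. 436.]
lug_top 0.78 [444. 275. 502. 384.]
lug_top 0.74 [322. 192. 403. 211.]
bar 0.76 [445. 279. 503. 388.]
bar 0.63 [323. 190. 405. 215.]
bar 0.62 [164. 335. 232. 436.]
track_mid 0.62 [224. 119. 422. 258.]
catch_end 0.81 [222. 116. 421. 261.]
nested_car 0.72 [277. 141. 328. 173.]
scene 598.7758664006333 [ 1.242 -0.022  1.126]
disc 0.74 [228. 248. 427. 382.]
disc 0.55 [329. 250. 379. 299.]
stud_top 0.9 [332. 251. 378. 301.]
lug_top 0.95 [243. 282. 324. 304.]
lug_top 0.6 [375. 142. 440. 199.]
lug_top 0.58 [158. 161. 214. 253.]
bar 0.88 [377. 140. 445. 200.]
bar 0.78 [242. 280. 322. 304.]
bar 0.57 [158. 163. 211. 254.]
track_mid 0.6 [227. 248. 430. 384.]
catch_end 0.62 [227. 252. 430. 383.]
nested_car 0.86 [318. 311. 370. 344.]
```

View pics/top1.png

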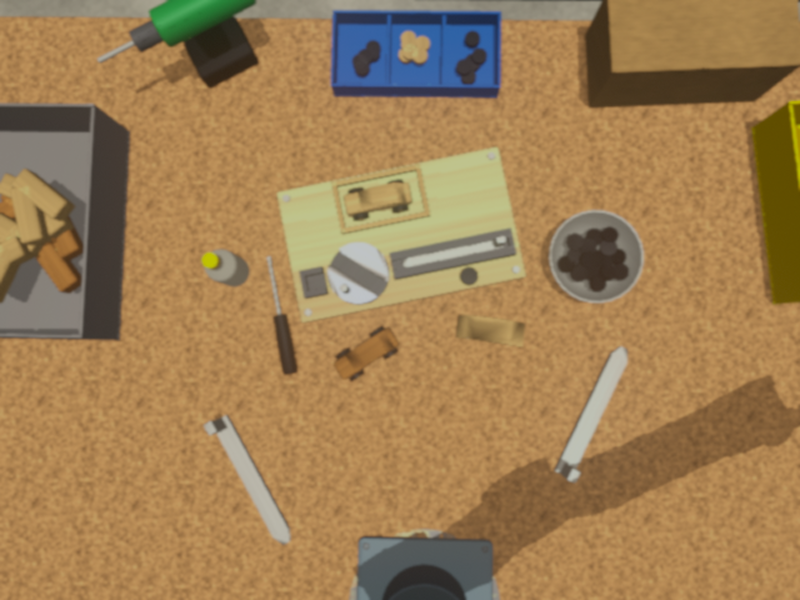

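Run:
```python
from h import *
p=capture("top"); save(p,"crop1",(215,105,220,165),3.6)
print(p["cx"],p["cy"],np.round(p["view"],3))
```

```text
322.9240036831458 238.49230355499864 [[ 0.021 -0.999 -0.028  0.031]
 [-0.997 -0.019 -0.081  0.5  ]
 [ 0.08   0.03  -0.996  1.197]
 [ 0.     0.     0.     1.   ]]
```

View pics/crop1.png

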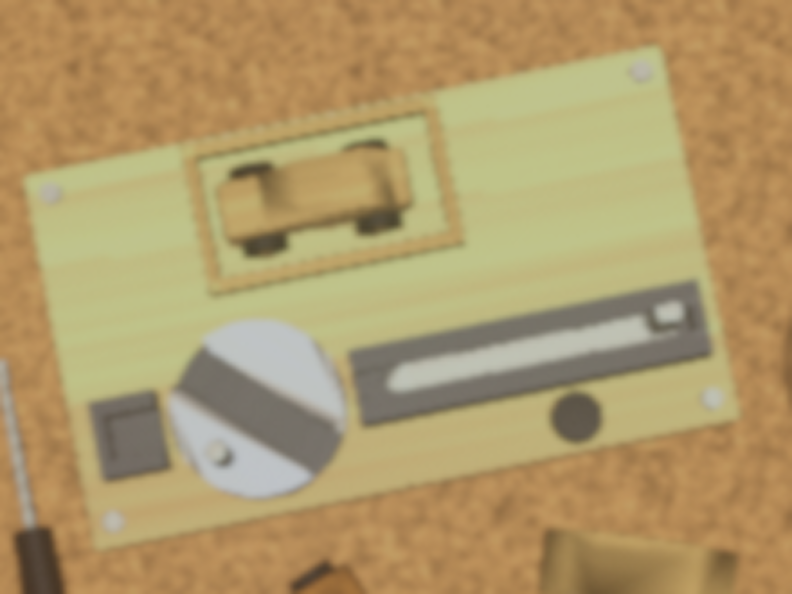

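```bash
cat > m.py <<'E'
from h import *
np.set_printoptions(precision=4,suppress=True)
p=capture("top")
P=lambda u,v,z: ray(p,u/3.6+215-.36,v/3.6+105-.36,z)
J=np.array([[165,110],[165,-270],[-60,-270],[-60,110]])/1e3
W=np.array([P(u,v,.018) for u,v in((25,178),(660,47),(738,418),(97,549))])[:,:2]
a=J-J.mean(0); b=W-W.mean(0)
yaw=np.arctan2((a[:,0]*b[:,1]-a[:,1]*b[:,0]).sum(),(a*b).sum())
R=np.array([[np.cos(yaw),-np.sin(yaw)],[np.sin(yaw),np.cos(yaw)]])
t=W.mean(0)-R@J.mean(0)
print("yaw",np.degrees(yaw),"origin",t,"resid",W-(J@R.T+t))
for n,u,v,z in(("disc",257,408,.042),("stud",219,452,.085),("lug",668,314,.085),("nose",387,380,.038),("wheel",576,416,.03),("tracktail1",697,281,.044),("tracktail2",712,354,.044),("trackhead1",350,352,.044),("trackhead2",364,425,.044)):
    w=P(u,v,z)[:2]; print(n,w,"jig",R.T@(w-t))
    if n=="stud": s=R.T@(w-t); 
    if n=="disc": d=R.T@(w-t); 
print("angle",np.arctan2(*(s-0)[::-1]),np.arctan2(*(s-d)[::-1]))
E
python3 m.py
```

```text
yaw 12.630487936131058 origin [0.5378 0.1164] resid [[-0.0018 -0.0023]
 [-0.0023  0.001 ]
 [ 0.0016  0.0034]
 [ 0.0026 -0.0021]]
disc [0.538  0.1165] jig [0.0002 0.0001]
stud [0.5086 0.1325] jig [-0.0249  0.0221]
lug [ 0.5883 -0.1096] jig [-0.0001 -0.2316]
nose [0.5556 0.0436] jig [ 0.0015 -0.0749]
wheel [ 0.538  -0.0638] jig [-0.0392 -0.1758]
tracktail1 [ 0.614  -0.1298] jig [ 0.0205 -0.2569]
tracktail2 [ 0.5727 -0.1386] jig [-0.0217 -0.2564]
trackhead1 [0.5704 0.0646] jig [ 0.0205 -0.0576]
trackhead2 [0.5292 0.0558] jig [-0.0216 -0.0572]
angle 2.4161294339816006 2.4206988967024214
```

Three bar-like things: the track bar in the jig at about (363,205) in the top view, and two larger loose bars at (200,385) and (473,330). The one in the jig's track is meant. It lies in the track with its lug at the tail, and its lug-to-nose length measures about 157 mm. The crop confirms this. The stud is at 2.42 rad, so I will push it in jig −y until it reaches pi.

```bash
cat > go.py <<'E'
import sys; from h import *
from scipy.spatial.transform import Rotation as Ro
yaw=np.radians(12.63); t=np.array([.538,.1165]); c,s=np.cos(yaw),np.sin(yaw); R=np.array([[c,-s],[s,c]])
o=observe(); e=np.array(o["eef_pos"]); T=Ro.from_euler("xyz",o["tcp_rot"],degrees=True).as_matrix()
print("t",round(o["time_s"],2),"jig mm",np.round(R.T@(e[:2]-t)*1e3,1),"z",round(e[2]*1e3,1),"yaw",np.round(o["tcp_rot"],1),"F jig",np.round(R.T@o["ft_force"][:2],1),round(o["ft_force"][2],1),"open",round(o["opening"],2))
a=[float(v)/1e3 for v in sys.argv[1:]]
for i in range(0,len(a),3):
    w=np.append(R@a[i:i+2]+t,a[i+2]); print("target",w.round(3),"slide",np.round(T.T@(w-e)/.06,2),"turn",round((o["tcp_rot"][2]-12.63)/10,2))
E
python3 go.py -30 55 160
```

```text
t 0.9 jig mm [-412.8 -631.3] z 231.3 yaw [180.    0.   24.9] F jig [ 0.2 -0.1] -0.1 open 1.0
target [0.497 0.164 0.16 ] slide [ 8.66 -9.83  1.19] turn 1.22
```

```bash
python3 -m pendant '[{"gripper":-1,"slide":[0.8,-0.9,0],"turn":0.3},{"gripper":-1,"slide":[1.6,-1.8,0],"turn":0.6},{"gripper":-1,"slide":[2.4,-2.7,0],"turn":0.9},{"gripper":-1,"slide":[3.1,-3.6,0],"turn":1.22},{"gripper":-1,"slide":[3.8,-4.4,0],"turn":1.22},{"gripper":-1,"slide":[4.5,-5.2,0],"turn":1.22},{"gripper":-1,"slide":[5.2,-6.0,0],"turn":1.22},{"gripper":-1,"slide":[5.9,-6.8,0],"turn":1.22},{"gripper":-1,"slide":[6.6,-7.5,0],"turn":1.22},{"gripper":-1,"slide":[7.2,-8.2,0],"turn":1.22}]'; python3 go.py -30 55 160 -30 55 60
```

```text
time_s: 2.15
eef_pos: [0.4504, 0.0115, 0.2318]
tcp_rot: [180.0, -0.1, 12.6]
ft_force: [0.9, 0.2, -0.4]
opening: -0.003
gripper_force: 0.0
t 2.15 jig mm [-108.5  -83.3] z 231.8 yaw [ 1.80e+02 -1.00e-01  1.26e+01] F jig [ 0.9 -0. ] -0.4 open -0.0
target [0.497 0.164 0.16 ] slide [ 1.31 -2.31  1.2 ] turn -0.0
target [0.497 0.164 0.06 ] slide [ 1.3  -2.31  2.86] turn -0.0
```

```bash
python3 -m pendant '[{"gripper":-1,"slide":[0.6,-0.8,0],"turn":0},{"gripper":-1,"slide":[1.2,-1.6,0],"turn":0},{"gripper":-1,"slide":[1.3,-2.3,0],"turn":0},{"gripper":-1,"slide":[1.3,-2.3,0.7],"turn":0},{"gripper":-1,"slide":[1.3,-2.3,1.4],"turn":0},{"gripper":-1,"slide":[1.3,-2.3,1.8],"turn":0},{"gripper":-1,"slide":[1.3,-2.3,1.95],"turn":0},{"gripper":-1,"slide":[1.3,-2.3,1.95],"turn":0},{"gripper":-1,"slide":[1.3,-2.3,1.95],"turn":0},{"gripper":-1,"slide":[1.3,-2.3,1.95],"turn":0}]'; python3 go.py -30 55 60
python3 - <<'E'
from h import *
a=capture("scene"); save(a,"s2",(250,200,200,150),2)
b=capture("wrist"); save(b,"w2",None,.625)
A=cv2.imread("pics/s2.png");B=cv2.imread("pics/w2.png");cv2.imwrite("pics/c2.png",np.hstack([A,B]))
E
```

```text
time_s: 3.4
eef_pos: [0.4963, 0.1616, 0.1152]
tcp_rot: [-180.0, -0.1, 12.6]
ft_force: [-0.2, 0.6, 0.1]
opening: -0.001
gripper_force: 0.0
t 3.4 jig mm [-30.9  53.1] z 115.2 yaw [-1.80e+02 -1.00e-01  1.26e+01] F jig [-0.1  0.6] 0.1 open -0.0
target [0.497 0.164 0.06 ] slide [ 0.01 -0.03  0.92] turn 0.0
```

View pics/c2.png

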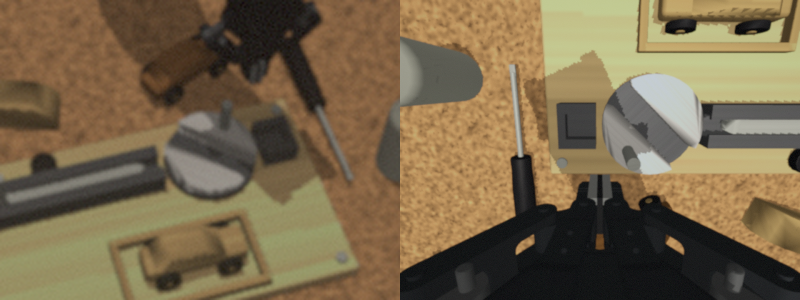

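The fingertips, at about (600,185) in the wrist half, are on the catch side of the stud at (632,155) and clear of it. The way down is free.

```bash
python3 -m pendant '[{"gripper":-1,"slide":[0,0,0.4],"turn":0},{"gripper":-1,"slide":[0,0,0.8],"turn":0},{"gripper":-1,"slide":[0,0,0.9],"turn":0},{"gripper":-1,"slide":[0,0,0.92],"turn":0},{"gripper":-1,"slide":[0,0,0.92],"turn":0},{"gripper":-1,"slide":[0,0.05,0.92],"turn":0},{"gripper":-1,"slide":[0,0.1,0.92],"turn":0},{"gripper":-1,"slide":[0,0.15,0.92],"turn":0},{"gripper":-1,"slide":[0,0.2,0.92],"turn":0},{"gripper":-1,"slide":[0,0.25,0.92],"turn":0}]'; python3 go.py; python3 -m pendant '[{"gripper":-1,"slide":[0,0.03,0],"turn":0},{"gripper":-1,"slide":[0,0.06,0],"turn":0},{"gripper":-1,"slide":[0,0.09,0],"turn":0},{"gripper":-1,"slide":[0,0.12,0],"turn":0},{"gripper":-1,"slide":[0,0.15,0],"turn":0},{"gripper":-1,"slide":[0,0.18,0],"turn":0},{"gripper":-1,"slide":[0,0.21,0],"turn":0},{"gripper":-1,"slide":[0,0.24,0],"turn":0},{"gripper":-1,"slide":[0,0.27,0],"turn":0},{"gripper":-1,"slide":[0,0.3,0],"turn":0}]'; python3 go.py -30 20 60
python3 - <<'E'
from h import *
b=capture("wrist"); save(b,"w3",None,1)
E
```

```text
time_s: 4.75
eef_pos: [0.496, 0.1499, 0.0591]
tcp_rot: [-179.8, 0.2, 12.8]
ft_force: [-11.8, 10.0, 6.0]
opening: 0.002
gripper_force: 6.1
t 4.75 jig mm [-33.7  41.8] z 59.1 yaw [-179.8    0.2   12.8] F jig [-9.3 12.3] 6.0 open 0.0
time_s: 6.0
eef_pos: [0.503, 0.1289, 0.0591]
tcp_rot: [180.0, -0.0, 12.6]
ft_force: [-1.9, 2.1, 0.1]
opening: -0.0
gripper_force: 1.2
t 6.0 jig mm [-31.5  19.8] z 59.1 yaw [180.   -0.   12.6] F jig [-1.4  2.5] 0.1 open -0.0
target [0.504 0.129 0.06 ] slide [ 0.02 -0.   -0.01] turn 0.0
```

View pics/w3.png

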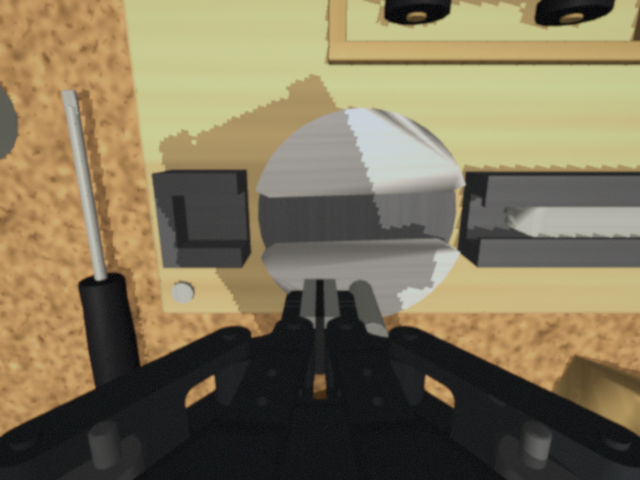

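The slot, with edges from (258,193) to (465,187), is now nearly parallel to the track and about 0.03 rad past it. That is within tolerance. I will back off, rise, move behind the lug and check the disc from above.

```bash
python3 -m pendant '[{"gripper":-1,"slide":[0,-0.15,0],"turn":0},{"gripper":-1,"slide":[0,-0.3,0],"turn":0},{"gripper":-1,"slide":[0,-0.3,-0.7],"turn":0},{"gripper":-1,"slide":[0,-0.3,-1.4],"turn":0},{"gripper":-1,"slide":[0.1,0.2,-1.7],"turn":0},{"gripper":-1,"slide":[0.3,1.0,-1.7],"turn":0},{"gripper":-1,"slide":[0.5,2.0,-1.7],"turn":0},{"gripper":-1,"slide":[0.53,3.0,-1.7],"turn":0},{"gripper":-1,"slide":[0.53,4.0,-1.7],"turn":0},{"gripper":-1,"slide":[0.53,4.8,-1.7],"turn":0}]'; python3 go.py 0 -268 100 0 -268 60
python3 - <<'E'
from h import *
b=capture("top"); save(b,"t4",(230,160,200,120),4)
E
```

```text
time_s: 7.3
eef_pos: [0.5975, -0.1473, 0.1612]
tcp_rot: [179.9, -0.0, 12.6]
ft_force: [1.1, 0.4, 0.1]
opening: 0.002
gripper_force: 0.0
t 7.3 jig mm [   0.4 -270.4] z 161.2 yaw [179.9  -0.   12.6] F jig [1.2 0.2] 0.1 open 0.0
target [ 0.597 -0.145  0.1  ] slide [-0.01 -0.04  1.02] turn -0.0
target [ 0.597 -0.145  0.06 ] slide [-0.01 -0.04  1.69] turn -0.0
```

View pics/t4.png

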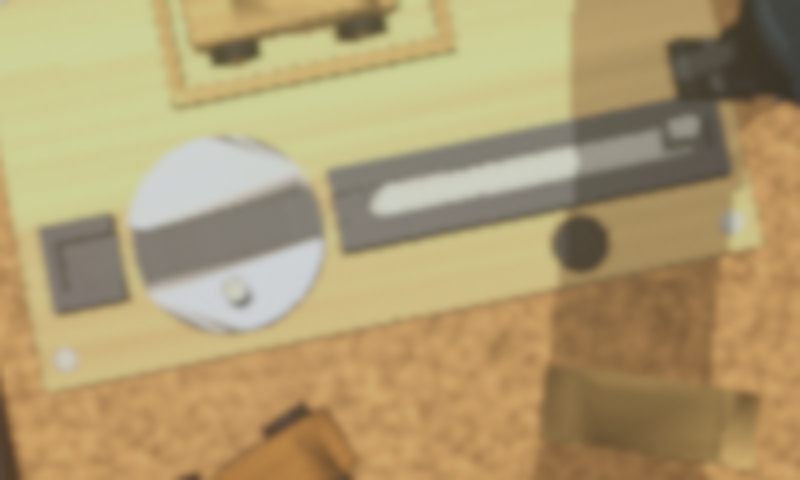

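Run:
```python
from h import *
p=capture("top"); c,s=np.cos(np.radians(12.63)),np.sin(np.radians(12.63)); R=np.array([[c,-s],[s,c]]); t=[.538,.1165]
f=lambda u,v,z: R.T@(ray(p,u/4+230-.37,v/4+160-.37,z)[:2]-t)
S=f(236,290,.085); D=f(228,234,.042); print(S,D,np.arctan2(*S[::-1]),np.arctan2(*(S-D)[::-1]))
for a,b in(((133,232),(302,181)),((150,288),(322,238)),((133,232),(322,238)),((328,172),(680,104)),((345,252),(730,175))):
    d=f(*a,.042)-f(*b,.042); print(np.arctan2(-d[0],d[1]))
g=cv2.cvtColor(p["pixels"],cv2.COLOR_RGB2GRAY)
im=g[185:250,255:318]; 
# slot midline: dark pixels within 42 mm of the axis
uv=[(x,y) for y in range(180,255) for x in range(250,320) if g[y,x]<140 and np.hypot(*(R.T@(ray(p,x,y,.042)[:2]-t)))<.040]
q=np.array([R.T@(ray(p,x,y,.035)[:2]-t) for x,y in uv]); q-=q.mean(0); w,v=np.linalg.eigh(q.T@q); d=v[:,1]*np.sign(v[1,1]); print("slot pca",np.arctan2(-d[0],d[1]),len(uv))
```

```text
[-0.03405277 -0.00248457] [-0.00061783 -0.00117119] -3.068759308801761 -3.102331079493247
0.09221971305870207
0.08205215235253797
-0.23445317961519946
-0.010960975396857682
-0.003935558056167658
slot pca 0.09064747365851923 495
```

The slot is 0.04 to 0.09 rad past pi. That is within the taper's take-up and the 0.12 limit, so I go down behind the lug and push gently while watching the force.

```bash
python3 -m pendant '[{"gripper":-1,"slide":[0,0,0.6],"turn":0},{"gripper":-1,"slide":[0,0,1.2],"turn":0},{"gripper":-1,"slide":[0,0,1.6],"turn":0},{"gripper":-1,"slide":[0,0,1.69],"turn":0},{"gripper":-1,"slide":[0,0,1.69],"turn":0},{"gripper":-1,"slide":[0,-0.06,1.69],"turn":0},{"gripper":-1,"slide":[0,-0.12,1.69],"turn":0},{"gripper":-1,"slide":[0,-0.18,1.69],"turn":0},{"gripper":-1,"slide":[0,-0.24,1.69],"turn":0},{"gripper":-1,"slide":[0,-0.3,1.69],"turn":0}]'; python3 go.py; python3 -m pendant '[{"gripper":-1,"slide":[0,-0.05,0],"turn":0},{"gripper":-1,"slide":[0,-0.1,0],"turn":0},{"gripper":-1,"slide":[0,-0.15,0],"turn":0},{"gripper":-1,"slide":[0,-0.2,0],"turn":0},{"gripper":-1,"slide":[0,-0.25,0],"turn":0},{"gripper":-1,"slide":[0,-0.3,0],"turn":0},{"gripper":-1,"slide":[0,-0.35,0],"turn":0},{"gripper":-1,"slide":[0,-0.4,0],"turn":0},{"gripper":-1,"slide":[0,-0.4,0],"turn":0},{"gripper":-1,"slide":[0,-0.4,0],"turn":0}]'; python3 go.py
python3 - <<'E'
from h import *
b=capture("wrist"); save(b,"w5",None,1)
E
```

```text
time_s: 8.65
eef_pos: [0.5931, -0.1275, 0.0599]
tcp_rot: [180.0, -0.0, 12.6]
ft_force: [-0.0, -1.1, 0.0]
opening: 0.006
gripper_force: 0.9
t 8.65 jig mm [   0.4 -250.2] z 59.9 yaw [180.   -0.   12.6] F jig [-0.3 -1.1] 0.0 open 0.01
time_s: 9.9
eef_pos: [0.5874, -0.1032, 0.0594]
tcp_rot: [-180.0, 0.0, 12.7]
ft_force: [-0.1, 0.2, 0.1]
opening: 0.003
gripper_force: 0.2
t 9.9 jig mm [ 2.000e-01 -2.252e+02] z 59.4 yaw [-180.     0.    12.7] F jig [-0.   0.2] 0.1 open 0.0
```

View pics/w5.png

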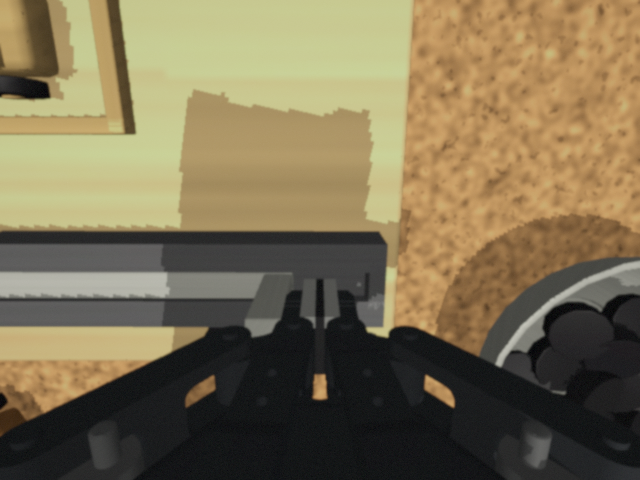

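The lug at (270,300) is just ahead of the fingertips and moving in its gap, and the force is low. I keep pushing gently into the slot.

```bash
python3 -m pendant '[{"gripper":-1,"slide":[0,-0.03,0],"turn":0},{"gripper":-1,"slide":[0,-0.06,0],"turn":0},{"gripper":-1,"slide":[0,-0.09,0],"turn":0},{"gripper":-1,"slide":[0,-0.12,0],"turn":0},{"gripper":-1,"slide":[0,-0.15,0],"turn":0},{"gripper":-1,"slide":[0,-0.18,0],"turn":0},{"gripper":-1,"slide":[0,-0.21,0],"turn":0},{"gripper":-1,"slide":[0,-0.24,0],"turn":0},{"gripper":-1,"slide":[0,-0.27,0],"turn":0},{"gripper":-1,"slide":[0,-0.3,0],"turn":0}]'; python3 go.py
python3 - <<'E'
from h import *
b=capture("top"); save(b,"t6",(230,160,200,120),4)
E
```

```text
time_s: 11.2
eef_pos: [0.5838, -0.0862, 0.0597]
tcp_rot: [180.0, 0.0, 12.7]
ft_force: [-0.7, -1.3, -0.5]
opening: -0.0
gripper_force: 0.5
t 11.2 jig mm [   0.3 -207.8] z 59.7 yaw [180.    0.   12.7] F jig [-1.  -1.1] -0.5 open -0.0
```

View pics/t6.png

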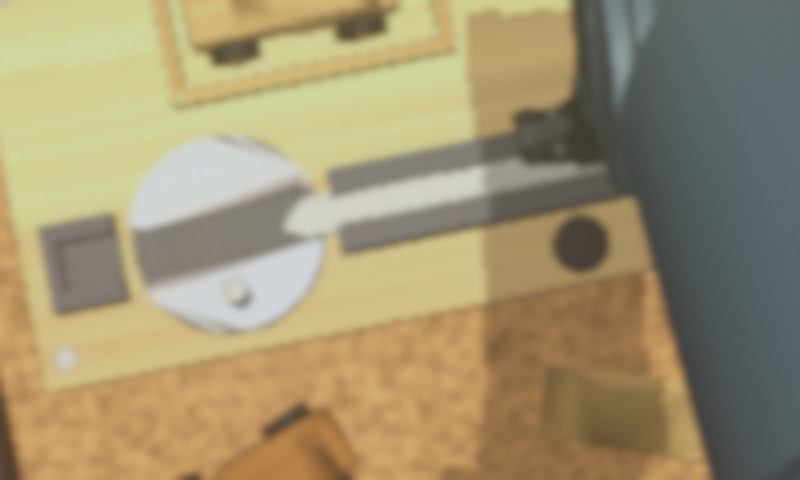

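The nose at (287,218) has entered the slot without force. I continue.

```bash
python3 -m pendant '[{"gripper":-1,"slide":[0,-0.06,0],"turn":0},{"gripper":-1,"slide":[0,-0.12,0],"turn":0},{"gripper":-1,"slide":[0,-0.18,0],"turn":0},{"gripper":-1,"slide":[0,-0.24,0],"turn":0},{"gripper":-1,"slide":[0,-0.3,0],"turn":0},{"gripper":-1,"slide":[0,-0.36,0],"turn":0},{"gripper":-1,"slide":[0,-0.42,0],"turn":0},{"gripper":-1,"slide":[0,-0.48,0],"turn":0},{"gripper":-1,"slide":[0,-0.54,0],"turn":0},{"gripper":-1,"slide":[0,-0.6,0],"turn":0}]'; python3 go.py
```

```text
time_s: 12.5
eef_pos: [0.5759, -0.051, 0.0597]
tcp_rot: [180.0, -0.0, 12.7]
ft_force: [0.8, -1.6, -0.8]
opening: -0.004
gripper_force: 0.7
t 12.5 jig mm [   0.3 -171.7] z 59.7 yaw [180.   -0.   12.7] F jig [ 0.5 -1.8] -0.8 open -0.0
```

```bash
python3 -m pendant '[{"gripper":-1,"slide":[0,-0.06,0],"turn":0},{"gripper":-1,"slide":[0,-0.12,0],"turn":0},{"gripper":-1,"slide":[0,-0.18,0],"turn":0},{"gripper":-1,"slide":[0,-0.24,0],"turn":0},{"gripper":-1,"slide":[0,-0.3,0],"turn":0},{"gripper":-1,"slide":[0,-0.36,0],"turn":0},{"gripper":-1,"slide":[0,-0.42,0],"turn":0},{"gripper":-1,"slide":[0,-0.48,0],"turn":0},{"gripper":-1,"slide":[0,-0.54,0],"turn":0},{"gripper":-1,"slide":[0,-0.6,0],"turn":0}]'; python3 go.py
python3 - <<'E'
from h import *
b=capture("top"); save(b,"t7",(230,160,200,120),4)
E
```

```text
time_s: 13.75
eef_pos: [0.5681, -0.016, 0.0598]
tcp_rot: [180.0, -0.0, 12.7]
ft_force: [0.5, -1.0, 1.2]
opening: -0.005
gripper_force: 0.6
t 13.75 jig mm [   0.4 -135.8] z 59.8 yaw [180.   -0.   12.7] F jig [ 0.3 -1.1] 1.2 open -0.0
```

View pics/t7.png

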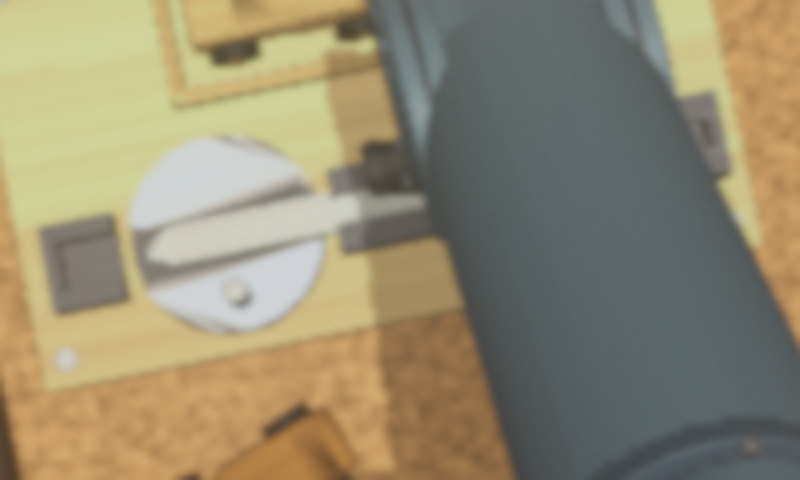

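The nose is at (148,255), through the disc and about to enter the catch. About 45 mm is left.

```bash
python3 -m pendant '[{"gripper":-1,"slide":[0,-0.06,0],"turn":0},{"gripper":-1,"slide":[0,-0.12,0],"turn":0},{"gripper":-1,"slide":[0,-0.18,0],"turn":0},{"gripper":-1,"slide":[0,-0.24,0],"turn":0},{"gripper":-1,"slide":[0,-0.3,0],"turn":0},{"gripper":-1,"slide":[0,-0.36,0],"turn":0},{"gripper":-1,"slide":[0,-0.42,0],"turn":0},{"gripper":-1,"slide":[0,-0.48,0],"turn":0},{"gripper":-1,"slide":[0,-0.54,0],"turn":0},{"gripper":-1,"slide":[0,-0.58,0],"turn":0}]'; python3 go.py; python3 -m pendant '[{"gripper":-1,"slide":[0,-0.02,0],"turn":0},{"gripper":-1,"slide":[0,-0.03,0],"turn":0},{"gripper":-1,"slide":[0,-0.04,0],"turn":0},{"gripper":-1,"slide":[0,-0.05,0],"turn":0},{"gripper":-1,"slide":[0,-0.06,0],"turn":0},{"gripper":-1,"slide":[0,-0.07,0],"turn":0},{"gripper":-1,"slide":[0,-0.08,0],"turn":0},{"gripper":-1,"slide":[0,-0.09,0],"turn":0},{"gripper":-1,"slide":[0,-0.1,0],"turn":0},{"gripper":-1,"slide":[0,-0.1,0],"turn":0}]'; python3 go.py
```

```text
time_s: 15.05
eef_pos: [0.5603, 0.0182, 0.0597]
tcp_rot: [-180.0, 0.0, 12.7]
ft_force: [-0.1, -1.1, 0.3]
opening: 0.001
gripper_force: 0.5
t 15.05 jig mm [   0.3 -100.8] z 59.7 yaw [-180.     0.    12.7] F jig [-0.4 -1. ] 0.3 open 0.0
time_s: 16.3
eef_pos: [0.5591, 0.0239, 0.0597]
tcp_rot: [-180.0, 0.0, 12.7]
ft_force: [1.4, -0.7, -1.5]
opening: -0.0
gripper_force: 0.3
t 16.3 jig mm [  0.3 -95. ] z 59.7 yaw [-180.     0.    12.7] F jig [ 1.2 -1. ] -1.5 open -0.0
```

Still no wall contact. I continue in 0.6 mm steps until the force rises.

```bash
python3 -m pendant '[{"gripper":-1,"slide":[0,-0.01,0],"turn":0},{"gripper":-1,"slide":[0,-0.02,0],"turn":0},{"gripper":-1,"slide":[0,-0.03,0],"turn":0},{"gripper":-1,"slide":[0,-0.04,0],"turn":0},{"gripper":-1,"slide":[0,-0.05,0],"turn":0},{"gripper":-1,"slide":[0,-0.06,0],"turn":0},{"gripper":-1,"slide":[0,-0.06,0],"turn":0},{"gripper":-1,"slide":[0,-0.06,0],"turn":0},{"gripper":-1,"slide":[0,-0.06,0],"turn":0},{"gripper":-1,"slide":[0,-0.06,0],"turn":0}]'; python3 go.py;  python3 - <<'E'
from h import *
b=capture("top"); save(b,"t8",(230,160,200,120),4)
E
```

```text
time_s: 17.55
eef_pos: [0.5583, 0.0274, 0.0597]
tcp_rot: [-180.0, -0.0, 12.7]
ft_force: [0.3, -0.4, -0.1]
opening: -0.001
gripper_force: 0.1
t 17.55 jig mm [  0.3 -91.4] z 59.7 yaw [-180.    -0.    12.7] F jig [ 0.2 -0.4] -0.1 open -0.0
```

View pics/t8.png

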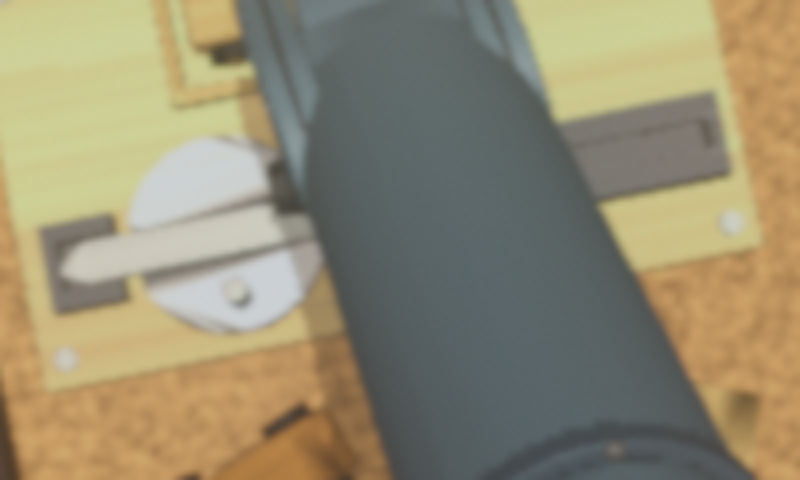

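The nose at (60,268) is at or just short of the end wall at x≈58, and there is no contact force yet. I push on in small steps.

```bash
python3 -m pendant '[{"gripper":-1,"slide":[0,-0.01,0],"turn":0},{"gripper":-1,"slide":[0,-0.02,0],"turn":0},{"gripper":-1,"slide":[0,-0.03,0],"turn":0},{"gripper":-1,"slide":[0,-0.04,0],"turn":0},{"gripper":-1,"slide":[0,-0.05,0],"turn":0},{"gripper":-1,"slide":[0,-0.05,0],"turn":0},{"gripper":-1,"slide":[0,-0.05,0],"turn":0},{"gripper":-1,"slide":[0,-0.05,0],"turn":0},{"gripper":-1,"slide":[0,-0.05,0],"turn":0},{"gripper":-1,"slide":[0,-0.05,0],"turn":0}]'; python3 go.py
```

```text
time_s: 18.85
eef_pos: [0.5583, 0.0277, 0.0599]
tcp_rot: [179.8, -0.0, 12.5]
ft_force: [1.0, -7.6, 1.4]
opening: -0.002
gripper_force: 3.8
t 18.85 jig mm [  0.4 -91.1] z 59.9 yaw [179.8  -0.   12.5] F jig [-0.7 -7.6] 1.4 open -0.0
```

The push stalled with 7.6 N at TCP y −91, which is where the wall was expected. I add one small confirming push, then back off and lift away.

```bash
python3 -m pendant '[{"gripper":-1,"slide":[0,-0.01,0],"turn":0},{"gripper":-1,"slide":[0,-0.02,0],"turn":0},{"gripper":-1,"slide":[0,-0.03,0],"turn":0},{"gripper":-1,"slide":[0,-0.04,0],"turn":0},{"gripper":-1,"slide":[0,-0.04,0],"turn":0},{"gripper":-1,"slide":[0,-0.04,0],"turn":0},{"gripper":-1,"slide":[0,-0.04,0],"turn":0},{"gripper":-1,"slide":[0,-0.04,0],"turn":0},{"gripper":-1,"slide":[0,-0.04,0],"turn":0},{"gripper":-1,"slide":[0,-0.04,0],"turn":0}]'; python3 go.py; python3 -m pendant '[{"gripper":-1,"slide":[0,0.1,0],"turn":0},{"gripper":-1,"slide":[0,0.3,0],"turn":0},{"gripper":-1,"slide":[0,0.5,0],"turn":0},{"gripper":-1,"slide":[0,0.5,-0.6],"turn":0},{"gripper":-1,"slide":[0,0.5,-1.4],"turn":0},{"gripper":-1,"slide":[0,1.2,-1.8],"turn":0},{"gripper":-1,"slide":[0,2.1,-1.8],"turn":0},{"gripper":-1,"slide":[0,3.0,-1.8],"turn":0},{"gripper":-1,"slide":[0,3.4,-1.8],"turn":0},{"gripper":-1,"slide":[0,3.4,-1.8],"turn":0}]'; python3 go.py;  python3 - <<'E'
from h import *
b=capture("top"); save(b,"t9",(230,160,200,120),4)
E
```

```text
time_s: 20.1
eef_pos: [0.5584, 0.0279, 0.0602]
tcp_rot: [179.7, -0.0, 12.5]
ft_force: [2.9, -12.3, 1.7]
opening: -0.0
gripper_force: 6.2
t 20.1 jig mm [  0.5 -90.9] z 60.2 yaw [179.7  -0.   12.5] F jig [  0.1 -12.7] 1.7 open -0.0
time_s: 21.35
eef_pos: [0.6014, -0.1696, 0.1673]
tcp_rot: [180.0, 0.0, 12.4]
ft_force: [-0.3, 0.2, -1.0]
opening: 0.002
gripper_force: 0.0
t 21.35 jig mm [  -0.7 -293. ] z 167.3 yaw [180.    0.   12.4] F jig [-0.3  0.3] -1.0 open 0.0
```

View pics/t9.png

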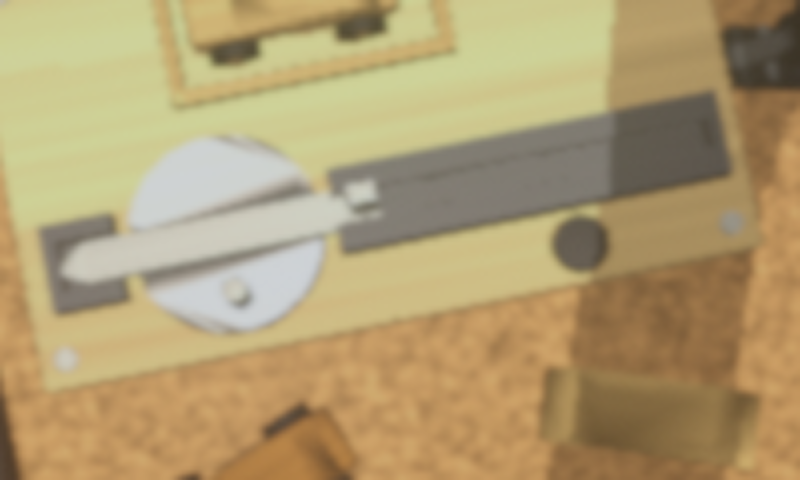

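Run:
```python
from h import *
p=capture("top"); c,s=np.cos(np.radians(12.63)),np.sin(np.radians(12.63)); R=np.array([[c,-s],[s,c]]); t=[.538,.1165]
f=lambda u,v,z: R.T@(ray(p,u/4+230-.37,v/4+160-.37,z)[:2]-t)
print("lug",f(361,190,.085),"nose",f(62,269,.038)); S=f(236,290,.085); print("stud",S,np.arctan2(-S[1],-S[0]))
```

```text
lug [ 0.00184616 -0.0720001 ] nose [-0.00063954  0.08558075]
stud [-0.03405277 -0.00248457] 0.0728333447880322
```

The lug is at −72.0 mm, exactly the home value, and the nose is at 85.6 mm against the wall at 86. The slot is within about 0.07 rad, and the robot is clear. Handing in.

```bash
python3 -c "
from bench import job_done; print(job_done())"
```

```text
the job is handed in; nothing more can be done
None
```

The spindle is locked and the job is handed in: the stud was pushed round until the slot lined up to about 0.07 rad, and the bar was pushed home, its nose measuring within about 1 mm of the catch's end wall; push force was about 16 N at most when read between moves, and the run took about 21 s.

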